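# Put the washed drip-coffee filter together on its cup

### The job

Get the drip coffee maker ready on the silicone pot holder, building it up from the bottom in this order: stand the white teacup upright in the middle of the pot holder, set the steel drip filter on the cup with its brim on the cup's rim, lower the press into the filter, stem up, until it lies on the filter's floor, and last put the filter's lid on. Let each piece go at rest in its place before you fetch the next, keep the cup upright all the time, and leave the saucepan lid, saucer, sugar jar and stirring stick where they are.

Things in the scene. Friction and masses are not known exactly. Their poses are not given: they have to be found in the camera images.
- pot_holder: Dark grey hard silicone pot holder, a flat square pad 160 x 160 mm, 8 mm thick, with fine ribs and a small hanging tab on its +x edge. It does not move. Origin at the centre of its underside, z up; its top is 8 mm above the origin.
- cup_mid (a point): White teacup, loose, upright, 170 g: 62 mm tall, rim 82 mm wide (mouth 74 inside), foot 48 mm. Point on its axis half-way up (31 mm above the foot), z up. Handle: a loop of 9 mm round bar in the vertical plane through the axis, on the point's +x side, out to 75 mm from the axis; its level upper bar tops out 54.5 mm above the foot; pinch it from above about 60 mm from the axis.
- filter_mid (a point): Steel drip filter, loose, upright, open on top, 90 g: round chamber 54 mm tall, 64 mm wide at the top and 62 at the foot, mouth 60 mm inside, perforated floor 7 mm above the foot. A flat brim 94 mm wide, its underside 5 mm above the foot, rests on the cup's rim, the foot down in the mouth. Point on the axis half-way up (27 mm above the foot), z up. Grip across the chamber's top.
- press_mid (a point): Steel filter press, loose, standing on its disc, 50 g, 56 mm tall: perforated disc 52 mm wide and 3 mm thick with an upright round stem 10 mm thick at its centre. Lying on the filter's floor, its stem ends 9 mm above the filter's mouth. Point on the axis half-way up (28 mm above the underside), z up along the stem.
- filter_lid_mid (a point): Steel lid of the drip filter, loose, right way up, 50 g, 44 mm tall: skirt 76 mm wide (72 inside) and 12 mm deep, a step, a crown 58 mm wide up to 28 mm, a black knob 16 mm wide from 28 to 44 mm. Seated, its step rests on the chamber's rim, the skirt outside, lower edge 12 mm below the rim; the stem fits in the crown. Point on the axis, 22 mm above the lower edge, z up.
- saucepan_lid: Aluminium saucepan lid, loose, not to be moved: round, 164 mm wide, domed to 22 mm, black knob to 42 mm. Origin at the centre of its underside.
- saucer: White ceramic saucer with a thin blue ring, loose, not to be moved: round, 146 mm wide, 16 mm tall. Origin at the centre of its underside.
- sugar_jar: Small glass jar with a steel cap, loose, not to be moved: 46 mm wide, 65 mm tall. Origin at the centre of its underside.
- stick: Wooden stirring stick lying flat, loose, not to be moved: about 180 mm long along its x, 9 mm wide (18 mm at its round end), 6 mm thick. Origin at the middle of its underside.
There are look-alikes about, which are no part of the job. Leave any brown or orange look-alike of the part that bears press_mid alone.

How it is judged:
By the outcome, as a careful person would: the job done as asked, in the order asked, and still so for the second after the job is handed in, with the robot touching nothing.
It also fails if it takes over 136 s, if anything falls off the work surface, if the arm or the gripper's body presses on something with over 40 N, if the wrist force passes 120 N, or if a joint passes its speed limit or range.

### The arm

A 7-joint arm with a two-finger parallel gripper is mounted at the origin on the work surface. World frame = base frame: x ahead of the robot, y to its left, z up, the work surface at z = 0. Lengths are in m, angles in degrees, forces in N, time in s.
With the tool pointing down it reaches from about 0.4 to 0.75 m from the base axis. Payload 19.5 kg.
Tool frame: the origin (TCP) lies at the centre of the arm's flange, where the gripper is bolted on; the fingertips stand 173 mm ahead of it and the grasp point (between the pads) lies 155 mm ahead of it; z points along the fingers, y is the direction in which the jaws open and shut (so a half turn about z gives the same grasp; the last joint's range is limited). The gripper opens to 85 mm and grips with 20 to 120 N. Pads are 22 mm wide; open, the fingers measure 114 mm over their backs; the gripper's body (76 mm by 85 mm) begins 54 mm behind the grasp point. The pads swing forward as they close: fully open they stand 13 mm farther back than shut.
Start: joints at [-68.107, 40.479, -1.581, 85.061, 1.261, 54.483, -4.326], TCP at [0.236, 0.524, 0.405] pointing down, gripper open.
Joint ranges: [-155.06, 155.06], [-18.47, 123.98], [-90, 86.84], [0, 140.48], [-83.41, 263.41], [0, 116], [-161.91, 161.91]. Speed limits (degrees/s): [108.29, 108.29, 147.25, 147.25, 172.46, 172.46, 172.46].

### API

Orientations are given as a 3x3 rotation matrix whose columns are the frame's x, y, z axes.
In Python, from cell import bot gives the robot as it stands.
- The arm moves only by the tool move_arm, never from a script. Its argument "series" is a list of rows, each a list of 7 numbers: the shift along the tool's x, y, z in units of 25 mm (1.0 is 25 mm), then the turn, a rotation vector about the tool's x, y, z in units of 5 degrees (1.0 is 5 degrees), then the opening, from 0 (shut) to 1 (fully open). A call has 1 to 12 rows; each row is the pose to reach, as a shift and turn from the pose commanded when the call began, along the tool's axes at that moment; what a row does not reach only later rows make up. A row lasts 1/10 s, in which the tool goes at most 50 mm and 8.59 degrees, less where a joint would pass 70% of its speed; a pose out of reach is approached as far as the arm can. A call with a gripper value outside its range is refused whole. The fingers move at their own pace and stop on an object; "newtons" is the grip in N (left out, the last holds). Time passes only in rows, so rows that repeat a pose let the fingers close. It gives the time, the measured TCP pose, the force and the opening at its end, in the units of the state.
- bot.get_obs(): the state, without advancing time (a new reading comes with each control period).
- bot.get_image(name): name is "scene" or "top"; returns a dict with "pixels" (400x640x3 uint8, red, green, blue), "depth" (400x640 float32, m along the optical axis (not along the pixel's ray), 0 where there is no reading), "fx", "fy", "cx", "cy" (pixels), "rvec" (rotation vector, rad) and "tvec" (3), from world to camera coordinates, as OpenCV has them. Camera axes: x right, y down, z forward; pixel columns grow to the right and rows downward; lengths in m; the calibration is good to about 2 mm. A picture is of the moment at which its call begins.
- bot.sign_off(): hands the job in, once; it reports no verdict.
The state is a dict: "time_s": time; "q": joint angles; "dq": joint speeds; "effort": joint torques, N m; "eef_pos": TCP position; "orientation": TCP orientation; "contact_force": force on the tool from outside, world axes, zero at the start; "wrist_torque": the same for the moment, N m; "finger_gap": finger opening in m.
Only numpy, scipy, OpenCV 4.12 (cv2) and the standard library are available. Lean on these libraries where they do the work, as an engineer would, in place of code of your own. Each camera call takes 0.05 s, during which the arm holds its last target. There are 200 camera calls.

## Working session

There is one attempt and no reset: what is moved stays moved. The work goes in short steps, Python scripts to look and compute and a tool call to move; the robot and the scene stay as the last step left them, time stands still between calls to the robot, and variables do not carry over. Pictures are saved under pics/ and viewed, about 12 in all and at most 16, crops included, and the job is handed in when it is done.

Besides the shell and the picture viewer there is one more tool, called after "Emit:" as name(argument=value, ...) on one line, values as JSON. move_arm: Moves the arm, as the interface text tells. Its arguments: {"type":"object","properties":{"series":{"type":"array"},"newtons":{"type":"number"}},"required":["series"]}

```bash
ls; mkdir -p pics
cat > h.py <<'E'
import numpy as np, cv2
from cell import bot
def shot(n):
    im=bot.get_image(n); R=cv2.Rodrigues(np.array(im["rvec"],float))[0]; t=np.array(im["tvec"],float).reshape(3)
    im["R"]=R; im["t"]=t; im["bgr"]=cv2.cvtColor(im["pixels"],cv2.COLOR_RGB2BGR); return im
def cloud(im):
    d=im["depth"]; v,u=np.mgrid[:d.shape[0],:d.shape[1]]
    c=np.stack([(u-im["cx"])/im["fx"]*d,(v-im["cy"])/im["fy"]*d,d],-1)
    P=(c-im["t"])@im["R"]; P[d==0]=np.nan; return P
def onplane(im,u,v,z):
    r=im["R"].T@np.array([(u-im["cx"])/im["fx"],(v-im["cy"])/im["fy"],1]); o=-im["R"].T@im["t"]
    return o+r*(z-o[2])/r[2]
E
python3 - <<'E'
from h import *
o=bot.get_obs()
for k in ("time_s","eef_pos","orientation","contact_force","finger_gap"): print(k,o[k])
for n in("scene","top"):
    im=shot(n); cv2.imwrite(f"pics/{n}0.png",im["bgr"]); np.savez(f"{n}0.npz",P=cloud(im),bgr=im["bgr"])
    print(n,-im["R"].T@im["t"],im["R"][2],im["fx"])
E
```

```text
pics
time_s 0.0
eef_pos [0.23642302 0.52406722 0.40424501]
orientation [[-9.11548937e-01  4.11191406e-01 -4.02763370e-04]
 [ 4.11191600e-01  9.11548369e-01 -1.01899372e-03]
 [-5.18631680e-05 -1.09447556e-03 -9.99999400e-01]]
contact_force [-1.06490149  0.60259852  1.11314725]
finger_gap 0.08554169468466984
scene [ 1.36854583 -0.0480055   0.6895558 ] [-0.79416257  0.02769853 -0.60707381] 452.7002622715454
top [0.42303206 0.00620313 0.91813005] [ 0.11861294 -0.02236212 -0.99268873] 382.7896667531911
```

```bash
sleep 1
```

```text
(no output)
```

View pics/top0.png

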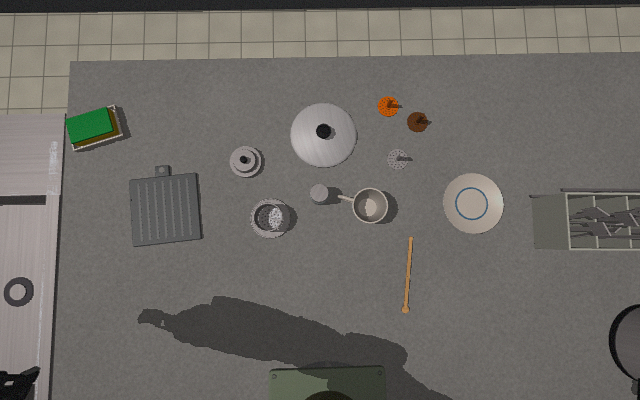

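View pics/scene0.png

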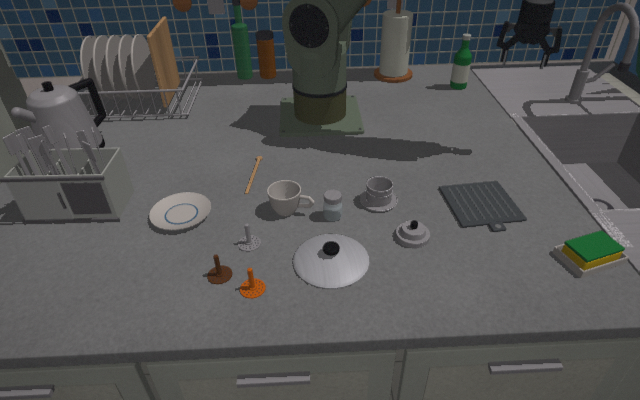

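Top view: the steel press is at (398,160), grey with a stem. It could be taken for the orange (389,106) or the brown (418,122) look-alike. The filter is at (271,217), its lid at (245,162), the cup at (370,206) with its handle to the left towards the sugar jar (320,194). The pot holder is at (165,209). Next I'll measure and check the press in a close crop.

Run:
```python
from h import *
im=shot("top"); im2=shot("scene"); P=cloud(im); b=im["bgr"]
c=[cv2.resize(b[80:250,220:450],None,fx=3,fy=3),]
cv2.imwrite("pics/crop1.png",c[0])
def circ(pts):
    A=np.c_[2*pts,np.ones(len(pts))]; s=np.linalg.lstsq(A,(pts**2).sum(1),rcond=None)[0]
    return s[:2],np.sqrt(s[2]+s[:2]@s[:2])
reg=np.zeros(b.shape[:2],bool); reg[85:260,120:510]=1
for nm,I,Q in(("top",im,P),("scene",im2,cloud(im2))):
    z=Q[...,2]; m=(z>0.006)&(z<.12)&(Q[...,0]>.3)&(Q[...,0]<.85)&(abs(Q[...,1])<.5)
    n,l,s,ce=cv2.connectedComponentsWithStats(m.astype(np.uint8))
    print(nm,"table z",np.nanmedian(z[(Q[...,0]>.3)&(Q[...,0]<.8)&(abs(Q[...,1])<.4)]))
    for i in range(1,n):
        if s[i,4]<25: continue
        q=Q[l==i]; zm=np.percentile(q[:,2],99); (cx,cy),(w,h),a=cv2.minAreaRect(q[:,:2].astype(np.float32))
        print(ce[i].round(),"n",s[i,4],"zmax %.3f rect c %.3f %.3f w %.3f %.3f a %.1f"%(zm,cx,cy,w,h,a))
```

```text
top table z 0.001084570799297932
[389. 102.] n 56 zmax 0.058 rect c 0.747 -0.172 w 0.014 0.023 a 16.6
[323. 134.] n 3251 zmax 0.044 rect c 0.675 -0.005 w 0.160 0.159 a 34.1
[114. 124.] n 370 zmax 0.043 rect c 0.715 0.487 w 0.084 0.028 a 1.6
[420. 118.] n 59 zmax 0.059 rect c 0.710 -0.244 w 0.012 0.029 a 48.5
[245. 161.] n 788 zmax 0.045 rect c 0.612 0.182 w 0.075 0.074 a 1.0
[399. 157.] n 45 zmax 0.057 rect c 0.612 -0.184 w 0.012 0.010 a 15.2
[164. 208.] n 4510 zmax 0.013 rect c 0.515 0.376 w 0.185 0.163 a 5.3
[474. 203.] n 1704 zmax 0.018 rect c 0.498 -0.358 w 0.143 0.144 a 41.2
[319. 194.] n 326 zmax 0.069 rect c 0.524 0.008 w 0.042 0.042 a 89.0
[368. 204.] n 905 zmax 0.065 rect c 0.493 -0.093 w 0.080 0.104 a 11.5
[270. 218.] n 1102 zmax 0.056 rect c 0.475 0.125 w 0.093 0.094 a 11.4
[466. 210.] n 25 zmax 0.008 rect c 0.481 -0.345 w 0.011 0.031 a 54.6
[409. 261.] n 40 zmax 0.010 rect c 0.366 -0.199 w 0.007 0.044 a 86.7
[407. 283.] n 32 zmax 0.010 rect c 0.315 -0.193 w 0.007 0.032 a 72.1
scene table z -5.141308931653065e-05
[379. 193.] n 894 zmax 0.055 rect c 0.483 0.121 w 0.093 0.082 a 67.9
[286. 196.] n 1047 zmax 0.063 rect c 0.494 -0.095 w 0.080 0.106 a 10.6
[481. 204.] n 2312 zmax 0.010 rect c 0.518 0.373 w 0.186 0.160 a 5.1
[332. 204.] n 518 zmax 0.066 rect c 0.529 0.005 w 0.043 0.045 a 86.4
[179. 208.] n 944 zmax 0.018 rect c 0.497 -0.361 w 0.144 0.144 a 77.5
[413. 233.] n 689 zmax 0.044 rect c 0.619 0.179 w 0.074 0.066 a 74.3
[247. 233.] n 90 zmax 0.056 rect c 0.613 -0.187 w 0.012 0.011 a 9.1
[331. 259.] n 3017 zmax 0.042 rect c 0.679 -0.007 w 0.157 0.155 a 66.2
[571. 255.] n 563 zmax 0.040 rect c 0.717 0.494 w 0.083 0.029 a 18.8
[217. 264.] n 105 zmax 0.057 rect c 0.706 -0.240 w 0.013 0.012 a 7.7
[250. 278.] n 110 zmax 0.057 rect c 0.746 -0.171 w 0.013 0.011 a 83.5
```

View pics/crop1.png

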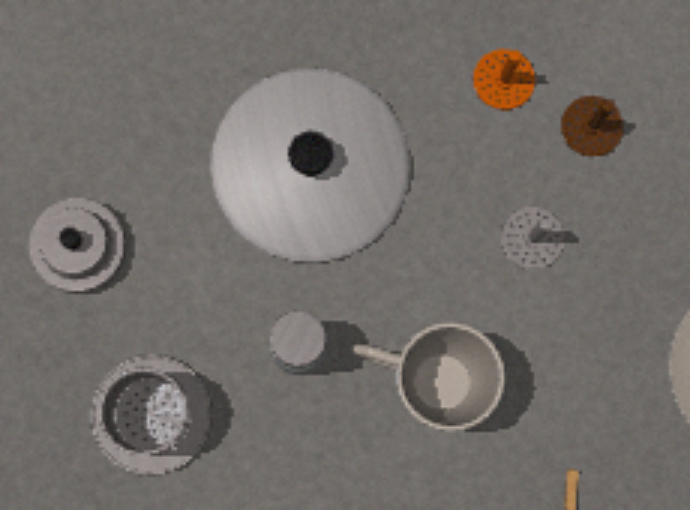

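The crop confirms the press is the grey steel disc at crop (533,237); orange and brown are the look-alikes. Now I'll refine the centres from known-height layers in both views.

```bash
cat >> h.py <<'E'
def circ(p):
    for _ in range(4):
        s=np.linalg.lstsq(np.c_[2*p,np.ones(len(p))],(p**2).sum(1),rcond=None)[0]; c=s[:2]; r=np.sqrt(s[2]+c@c)
        e=abs(np.linalg.norm(p-c,axis=1)-r); k=e<=max(.002,np.percentile(e,90))
        p=p[k]
    return c.round(4),round(r,4),len(p)
def layer(im,c,rad,zlo,zhi,zp=None):
    Q=cloud(im); q=(np.linalg.norm(Q[...,:2]-c,axis=-1)<rad)&(Q[...,2]>zlo)&(Q[...,2]<zhi)
    if zp is None: return Q[q]
    v,u=np.nonzero(q); return np.array([onplane(im,a,b,zp) for a,b in zip(u,v)])
E
python3 - <<'E'
from h import *
for nm in("top","scene"):
    im=shot(nm); print(nm)
    cup=layer(im,[.49,-.113],.05,.057,.07,.0615)[:,:2]; print("cup rim",circ(cup),cup.min(0),cup.max(0)); c=circ(cup)[0]
    h=layer(im,c+[.02,.058],.032,.035,.058,.054)[:,:2]; h=h[np.linalg.norm(h-c,axis=1)>.046]
    d=h.mean(0)-c; r=np.linalg.norm(h-c,axis=1); print("handle ang",np.degrees(np.arctan2(d[1],d[0])),r.min(),r.max(),h.mean(0),len(h))
    f=layer(im,[.478,.123],.05,.048,.06,.054)[:,:2]; print("filt top",circ(f),f.min(0),f.max(0))
    f=layer(im,[.478,.123],.055,.003,.014,.0065)[:,:2]; print("brim",circ(f[np.linalg.norm(f-[.478,.123],axis=1)>.042]))
    l=layer(im,[.615,.18],.05,.033,.05,.044)[:,:2]; print("knob",l.mean(0),len(l))
    l=layer(im,[.615,.18],.05,.022,.031,.028)[:,:2]; print("crown",circ(l),l.min(0),l.max(0))
    p=layer(im,[.612,-.185],.03,.05,.065,.056)[:,:2]; print("stem top",p.mean(0),len(p))
    j=layer(im,[.526,.006],.04,.055,.075,.065)[:,:2]; print("jar",cv2.minEnclosingCircle(j.astype(np.float32)))
    ph=layer(im,[.515,.376],.14,.005,.016,.008)[:,:2]
    # remove tab: robust via eroded edges
    a=np.radians(5.2); 
    for s in (5.2,):
        R=np.array([[np.cos(a),np.sin(a)],[-np.sin(a),np.cos(a)]]); q=ph@R.T
        y0,y1=np.percentile(q[:,1],[.5,99.5]); x0=np.percentile(q[:,0],.5); 
        side=q[abs(q[:,1]-(y0+y1)/2)>.04]; x1=np.percentile(side[:,0],99.5)
        print("holder",R.T@[(x0+x1)/2,(y0+y1)/2],x1-x0,y1-y0)
E
```

```text
top
cup rim (array([ 0.4945, -0.1053]), np.float64(0.0383), 188) [ 0.45455858 -0.14483547] [ 0.53377751 -0.06543475]
handle ang 70.21412933382254 0.046066369714252466 0.07479605312441229 [ 0.51483389 -0.04877673] 50
filt top (array([0.4751, 0.1255]), np.float64(0.0312), 133) [0.4428391  0.09467392] [0.5062187 0.157628 ]
brim (array([0.4763, 0.1248]), np.float64(0.0452), 199)
knob [0.61083471 0.18193355] 41
crown (array([0.6109, 0.1819]), np.float64(0.0221), 221) [0.58501595 0.15694293] [0.63585424 0.2086051 ]
stem top [ 0.61049381 -0.18443589] 15
jar ((0.5256786346435547, 0.007968355901539326), 0.02073482982814312)
holder [0.50259449 0.37332462] 0.15824759059178944 0.15899335027967176
scene
cup rim (array([ 0.4982, -0.107 ]), np.float64(0.0385), 123) [ 0.4568294  -0.14677605] [ 0.54234148 -0.06819487]
handle ang 61.32784380919426 0.04630282569499382 0.08208724624590134 [ 0.52817529 -0.0521858 ] 62
filt top (array([0.4794, 0.1234]), np.float64(0.0312), 86) [0.44501099 0.09147627] [0.51342083 0.15551508]
brim (array([0.477 , 0.1239]), np.float64(0.0453), 83)
knob [0.61958741 0.17937988] 47
crown (array([0.6164, 0.1797]), np.float64(0.0226), 181) [0.58846291 0.15314618] [0.64604531 0.20637486]
stem top [ 0.6156182  -0.18571629] 19
jar ((0.5335675477981567, 0.007581328973174095), 0.026204172521829605)
holder [0.50697012 0.37129322] 0.15887977054896918 0.15723004769495813
```

```bash
cat >> h.py <<'E'
def plan(x,y,z,yaw):
    """row (shift/25mm, turn/5deg) to TCP x,y,z pointing straight down, jaw axis at world yaw (mod 180)"""
    from scipy.spatial.transform import Rotation as Ro
    o=bot.get_obs(); R=np.array(o["orientation"]); p=np.array(o["eef_pos"])
    best=None
    for w in(yaw,yaw+180):
        a=np.radians(w); yv=np.array([np.cos(a),np.sin(a),0]); zv=np.array([0,0,-1.]); T=np.c_[np.cross(yv,zv),yv,zv]
        rv=np.degrees(Ro.from_matrix(R.T@T).as_rotvec())
        if best is None or np.linalg.norm(rv)<np.linalg.norm(best): best=rv
    print("t %.2f pos"%o["time_s"],p.round(4),"q7 %.0f"%o["q"][6],"gap %.4f"%o["finger_gap"],"F",np.round(o["contact_force"],1))
    print("row",(R.T@(np.array([x,y,z])-p)/.025).round(3),(best/5).round(3))
E
python3 -c "
from h import *
plan(.516,-.049,.30,-18)"
```

```text
t 0.30 pos [0.2365 0.5241 0.4045] q7 -4 gap 0.0856 F [-0.8 -0.3  0.1]
row [-19.62  -16.296   4.188] [-4.0000e-03  3.0000e-03  1.6743e+01]
```

Emit:
move_arm(series=[[-19.62,-16.3,0,0,0,16.74,0.5],[-19.62,-16.3,0,0,0,16.74,0.5],[-19.62,-16.3,0,0,0,16.74,0.5],[-19.62,-16.3,0,0,0,16.74,0.5],[-19.62,-16.3,0,0,0,16.74,0.5],[-19.62,-16.3,0,0,0,16.74,0.5],[-19.62,-16.3,0,0,0,16.74,0.5],[-19.62,-16.3,0,0,0,16.74,0.5],[-19.62,-16.3,0,0,0,16.74,0.5],[-19.62,-16.3,0,0,0,16.74,0.5],[-19.62,-16.3,4.19,0,0,16.74,0.5],[-19.62,-16.3,4.19,0,0,16.74,0.5]])

```text
time_s: 1.5
eef_pos: [0.4911, 0.0015, 0.3436]
orientation: [[0.309, 0.951, 0.002], [0.951, -0.309, 0.0], [0.001, 0.001, -1.0]]
contact_force: [0.4, -0.4, -0.4]
finger_gap: 0.0425
```

```bash
python3 -c "
from h import *
plan(.516,-.049,.28,-18)"
```

```text
t 1.50 pos [0.4911 0.0015 0.3436] q7 -5 gap 0.0425 F [ 0.4 -0.4 -0.4]
row [-1.617  1.569  2.546] [ 0.017 -0.008  0.   ]
```

Emit:
move_arm(series=[[-1.62,1.57,2.5,0,0,0,0.5],[-1.62,1.57,2.5,0,0,0,0.5],[-1.62,1.57,2.5,0,0,0,0.5],[-1.62,1.57,2.5,0,0,0,0.5]])

```text
time_s: 1.9
eef_pos: [0.5152, -0.0476, 0.2814]
orientation: [[0.309, 0.951, -0.001], [0.951, -0.309, 0.0], [-0.0, -0.001, -1.0]]
contact_force: [-0.4, 1.1, 1.0]
finger_gap: 0.0427
```

```bash
python3 -c "
from h import *
plan(.516,-.049,.205,-18)
a=shot('top')['bgr'];b=shot('scene')['bgr']
cv2.imwrite('pics/p4.png',np.hstack([cv2.resize(a[140:270,280:430],(450,390)),cv2.resize(b[120:250,240:390],(350,303),).copy() if 0 else cv2.resize(b[90:260,230:380],(344,390))]))"
```

```text
t 1.90 pos [ 0.5152 -0.0476  0.2814] q7 0 gap 0.0427 F [-0.4  1.1  1. ]
row [-0.044  0.049  3.057] [-0.011  0.002 -0.004]
```

View pics/p4.png

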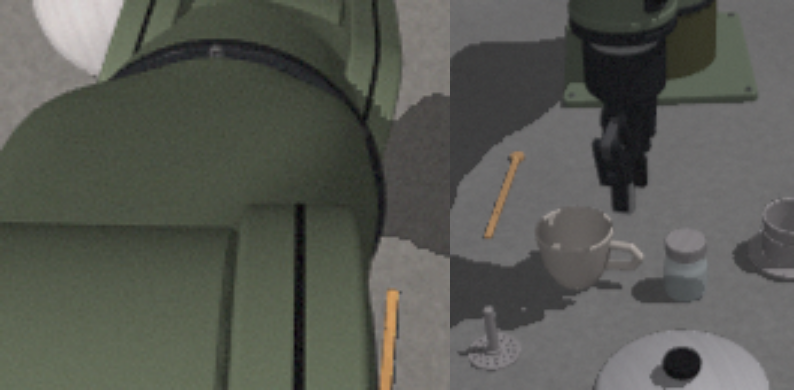

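The top view is blocked by the arm. In the scene view the fingers are above the handle (about (625,205) in the crop, handle at (625,250)), clear of the jar. Descending and pinching.

Emit:
move_arm(series=[[-0.04,0.05,1.5,0,0,0,0.5],[-0.04,0.05,2.5,0,0,0,0.5],[-0.04,0.05,3.06,0,0,0,0.5],[-0.04,0.05,3.06,0,0,0,0.5],[-0.04,0.05,3.06,0,0,0,0.2],[-0.04,0.05,3.06,0,0,0,0],[-0.04,0.05,3.06,0,0,0,0],[-0.04,0.05,3.06,0,0,0,0],[-0.04,0.05,3.06,0,0,0,0],[-0.04,0.05,3.06,0,0,0,0]], newtons=70)

```text
time_s: 3.0
eef_pos: [0.5165, -0.0485, 0.206]
orientation: [[0.308, 0.951, 0.001], [0.951, -0.308, 0.0], [0.001, 0.001, -1.0]]
contact_force: [-0.3, 3.1, 8.5]
finger_gap: 0.007
```

```bash
python3 -c "
from h import *
plan(.516,-.049,.305,-18)
im=shot('scene');b=im['bgr']
c=layer(im,[.49,-.113],.06,.057,.07,.0615)[:,:2]; print('cup',circ(c),c.min(0),c.max(0))
cv2.imwrite('pics/p5.png',cv2.resize(b[140:260,230:380],(600,480)))"
```

```text
t 3.00 pos [ 0.5165 -0.0485  0.206 ] q7 2 gap 0.0070 F [-0.3  3.1  8.5]
row [-0.023 -0.006 -3.962] [ 0.013 -0.009  0.008]
cup (array([ 0.499 , -0.1067]), np.float64(0.0388), 105) [ 0.4568294  -0.14677605] [ 0.54234148 -0.07318231]
```

View pics/p5.png

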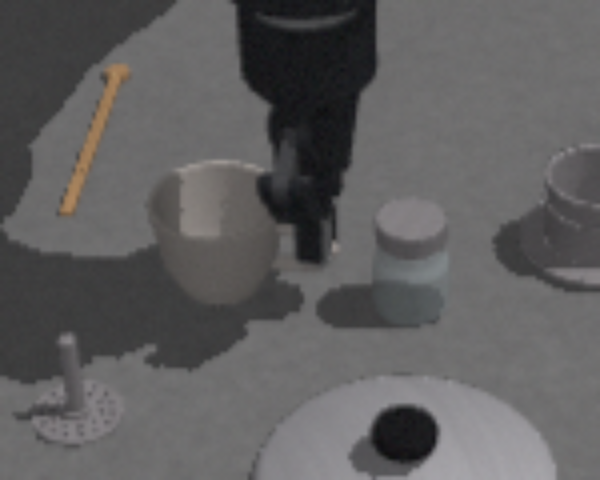

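The jaws stopped at 7 mm on the handle and the cup stands still. A small test lift first.

Emit:
move_arm(series=[[0,0,0,0,0,0,0],[0,0,-0.3,0,0,0,0],[0,0,-0.6,0,0,0,0],[0,0,-1,0,0,0,0],[0,0,-1,0,0,0,0],[0,0,-1,0,0,0,0]])

```text
time_s: 3.65
eef_pos: [0.5162, -0.0487, 0.2304]
orientation: [[0.309, 0.951, 0.0], [0.951, -0.309, -0.0], [0.0, 0.0, -1.0]]
contact_force: [0.5, -0.5, -1.8]
finger_gap: 0.0069
```

```bash
python3 -c "
from h import *
plan(.516,-.049,.305,-18)
im=shot('scene');b=im['bgr']
c=layer(im,[.49,-.113],.06,.080,.095,.0865)[:,:2]; print('cup',circ(c),c.min(0),c.max(0))
q=layer(im,[.495,-.113],.06,.02,.1); 
cv2.imwrite('pics/p6.png',cv2.resize(b[120:240,230:380],(600,480)))"
```

```text
t 3.65 pos [ 0.5162 -0.0487  0.2304] q7 2 gap 0.0069 F [ 0.5 -0.5 -1.8]
row [-0.013 -0.005 -2.983] [ 0.006 -0.     0.005]
cup (array([ 0.5021, -0.1075]), np.float64(0.0384), 118) [ 0.45917799 -0.1467517 ] [ 0.5452064  -0.06290588]
```

View pics/p6.png

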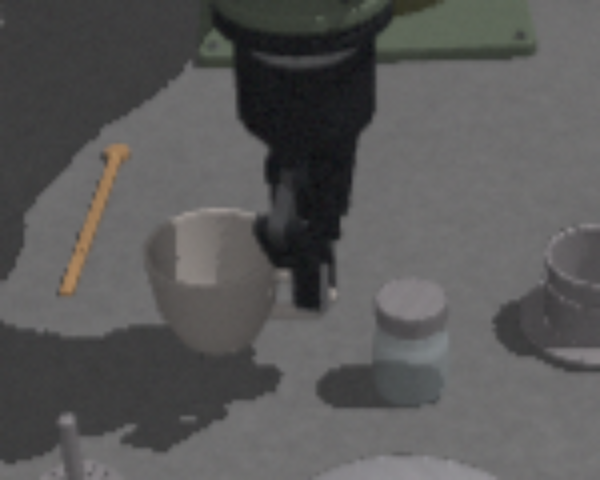

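Lifted upright (−1.8 N, matching 170 g). Both views give the same cup-to-holder vector, (8.5, 478.5) mm. Carrying it over.

Emit:
move_arm(series=[[0,0,-1,0,0,0,0],[0,0,-2,0,0,0,0],[0.5,-0.15,-3,0,0,0,0],[1.5,-0.46,-3.6,0,0,0,0],[3,-0.92,-4,0,0,0,0],[4.6,-1.4,-4,0,0,0,0],[6.2,-1.89,-4,0,0,0,0],[7.8,-2.38,-4,0,0,0,0],[9.4,-2.87,-4,0,0,0,0],[11,-3.36,-4,0,0,0,0],[12,-3.66,-4,0,0,0,0],[12.5,-3.82,-4,0,0,0,0]])

```text
time_s: 4.9
eef_pos: [0.5212, 0.2804, 0.3294]
orientation: [[0.306, 0.952, -0.001], [0.952, -0.306, 0.0], [-0.0, -0.001, -1.0]]
contact_force: [0.1, -1.7, -2.2]
finger_gap: 0.007
```

```bash
python3 -c "
from h import *
plan(.5247,.4298,.245,-18)"
```

```text
t 4.90 pos [0.5212 0.2804 0.3294] q7 -31 gap 0.0070 F [ 0.1 -1.7 -2.2]
row [ 5.732 -1.694  3.376] [-0.011  0.002  0.034]
```

Emit:
move_arm(series=[[1,-0.3,0,0,0,0,0],[2.2,-0.65,0,0,0,0,0],[3.4,-1,0.3,0,0,0,0],[4.5,-1.33,1,0,0,0,0],[5.3,-1.57,2,0,0,0,0],[5.73,-1.69,3,0,0,0,0],[5.73,-1.69,3.8,0,0,0,0],[5.73,-1.69,4,0,0,0,0],[5.73,-1.69,4,0,0,0,0],[5.73,-1.69,4,0,0,0,0]])

```text
time_s: 5.9
eef_pos: [0.5264, 0.4268, 0.2313]
orientation: [[0.309, 0.951, 0.001], [0.951, -0.309, 0.0], [0.001, 0.001, -1.0]]
contact_force: [-0.6, -0.1, -1.1]
finger_gap: 0.0064
```

```bash
python3 -c "
from h import *
plan(.5247,.4298,.214,-18)
for n in('top','scene'):
    im=shot(n)
    c=layer(im,[.507,.372],.06,.080,.1,.085)[:,:2]; print('cup',len(c),circ(c),c.min(0),c.max(0))"
```

```text
t 5.90 pos [0.5264 0.4268 0.2313] q7 -43 gap 0.0064 F [-0.6 -0.1 -1.1]
row [ 0.093 -0.103  0.691] [ 0.01  -0.008 -0.004]
cup 363 (array([0.5062, 0.3689]), np.float64(0.0386), 236) [0.46594083 0.32891389] [0.54651314 0.43475228]
cup 262 (array([0.5095, 0.3668]), np.float64(0.039), 171) [0.465468   0.32450891] [0.55276136 0.42657916]
```

Emit:
move_arm(series=[[0.12,-0.145,0,0,0,0,0],[0.12,-0.145,0.25,0,0,0,0],[0.12,-0.145,0.45,0,0,0,0],[0.12,-0.145,0.58,0,0,0,0],[0.12,-0.145,0.65,0,0,0,0],[0.12,-0.145,0.68,0,0,0,0],[0.12,-0.145,0.68,0,0,0,0],[0.12,-0.145,0.68,0,0,0,0]])

```text
time_s: 6.8
eef_pos: [0.5234, 0.4314, 0.2138]
orientation: [[0.309, 0.951, 0.0], [0.951, -0.309, 0.001], [0.001, 0.0, -1.0]]
contact_force: [-2.1, 1.7, 8.1]
finger_gap: 0.0068
```

```bash
python3 -c "
from h import *
plan(.5239,.4308,.214,-18)
for n in('top','scene'):
    im=shot(n)
    c=layer(im,[.505,.372],.06,.064,.08,.07)[:,:2]; print('cup',len(c),circ(c),c.min(0),c.max(0))"
```

```text
t 6.80 pos [0.5234 0.4314 0.2138] q7 -43 gap 0.0068 F [-2.1  1.7  8.1]
row [-0.018  0.027 -0.009] [ 0.001 -0.01   0.005]
cup 323 (array([0.503 , 0.3733]), np.float64(0.0384), 211) [0.46424062 0.33253797] [0.54213205 0.43349995]
cup 244 (array([0.5076, 0.3706]), np.float64(0.0389), 159) [0.4645986  0.32982649] [0.55219826 0.42886444]
```

The cup is on the holder (8 N contact), within 1 mm of its centre in both views. Releasing and retreating.

Emit:
move_arm(series=[[0,0,-0.03,0,0,0,0],[0,0,-0.03,0,0,0,0.2],[0,0,-0.03,0,0,0,0.45],[0,0,-0.03,0,0,0,0.45],[0,0,-0.03,0,0,0,0.45],[0,0,-0.5,0,0,0,0.45],[0,0,-1.5,0,0,0,0.45],[0,0,-3,0,0,0,0.45],[0,0,-4.6,0,0,0,0.7],[0,0,-4.6,0,0,0,1],[0,0,-4.6,0,0,0,1]])

```text
time_s: 8.0
eef_pos: [0.5233, 0.4312, 0.3294]
orientation: [[0.309, 0.951, 0.001], [0.951, -0.309, 0.001], [0.001, 0.001, -1.0]]
contact_force: [-0.6, -0.0, -0.9]
finger_gap: 0.08
```

```bash
python3 -c "
from h import *
plan(.4775,.1242,.27,30)
for n in('top','scene'):
    im=shot(n)
    c=layer(im,[.505,.372],.06,.064,.08,.07)[:,:2]; print('cup',len(c),circ(c),c.min(0),c.max(0))"
```

```text
t 8.00 pos [0.5233 0.4312 0.3294] q7 -45 gap 0.0800 F [-0.6 -0.  -0.9]
row [-12.249   2.045   2.359] [ 0.014 -0.012 -9.596]
cup 284 (array([0.5021, 0.3726]), np.float64(0.0387), 196) [0.46222456 0.33244368] [0.54207843 0.42266454]
cup 210 (array([0.5075, 0.3696]), np.float64(0.0387), 137) [0.4645986  0.32749806] [0.55188379 0.41094569]
```

Emit:
move_arm(series=[[-12.24,2.04,0,0,0,0,1],[-12.24,2.04,0,0,0,0,1],[-12.24,2.04,0,0,0,0,1],[-12.24,2.04,0,0,0,0,1],[-12.24,2.04,0,0,0,0,1],[-12.24,2.04,1,0,0,0,1],[-12.24,2.04,2.4,0,0,0,1],[-12.24,2.04,2.4,0,0,0,1],[-12.24,2.04,2.4,0,0,0,1],[-12.24,2.04,2.4,0,0,0,1]])

```text
time_s: 9.1
eef_pos: [0.4777, 0.1256, 0.269]
orientation: [[0.307, 0.952, 0.001], [0.952, -0.307, 0.001], [0.001, 0.001, -1.0]]
contact_force: [-0.1, 1.1, -0.4]
finger_gap: 0.0853
```

```bash
python3 -c "
from h import *
plan(.4772,.1245,.198,-18)
b=shot('scene')['bgr'];cv2.imwrite('pics/p7.png',cv2.resize(b[90:250,300:500],(600,480)))"
```

```text
t 9.10 pos [0.4777 0.1256 0.269 ] q7 -14 gap 0.0853 F [-0.1  1.1 -0.4]
row [-0.049 -0.007  2.841] [ 0.008 -0.009  0.021]
```

View pics/p7.png

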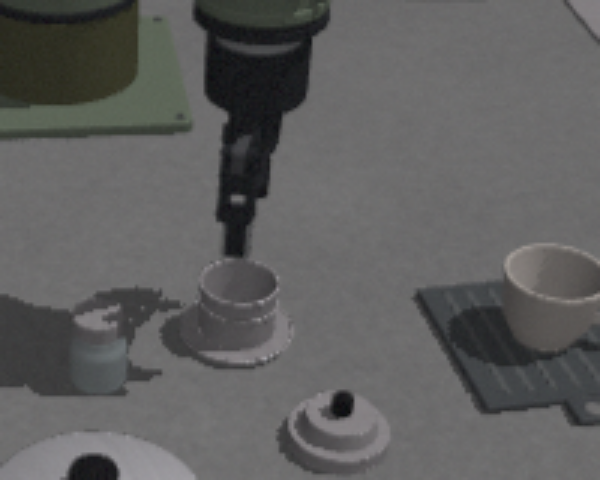

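The gripper is centred above the filter (crop (238,270)), and the cup stands upright on the pot holder (crop (560,295)). Descend and grip.

Emit:
move_arm(series=[[-0.05,0,1.2,0,0,0,1],[-0.05,0,2.2,0,0,0,1],[-0.05,0,2.84,0,0,0,1],[-0.05,0,2.84,0,0,0,1],[-0.05,0,2.84,0,0,0,0.7],[-0.05,0,2.84,0,0,0,0.5],[-0.05,0,2.84,0,0,0,0.5],[-0.05,0,2.84,0,0,0,0.5],[-0.05,0,2.84,0,0,0,0.5]], newtons=45)

```text
time_s: 10.05
eef_pos: [0.4772, 0.1236, 0.1988]
orientation: [[0.308, 0.951, 0.002], [0.951, -0.308, 0.001], [0.001, 0.002, -1.0]]
contact_force: [-2.6, 0.6, 13.7]
finger_gap: 0.0624
```

Emit:
move_arm(series=[[0,0,-0.3,0,0,0,0.5],[0,0,-1,0,0,0,0.5],[0,0,-2,0,0,0,0.5],[0,0,-3.5,0,0,0,0.5],[0,0,-5,0,0,0,0.5],[0,0,-5,0,0,0,0.5],[0,0,-5,0,0,0,0.5]])

```text
time_s: 10.75
eef_pos: [0.4769, 0.1235, 0.3233]
orientation: [[0.308, 0.951, 0.002], [0.951, -0.308, 0.001], [0.001, 0.002, -1.0]]
contact_force: [-0.4, -0.1, -1.9]
finger_gap: 0.0621
```

```bash
python3 -c "
from h import *
plan(.505,.371,.323,-18)
im=shot('scene');Q=cloud(im)
q=layer(im,[.4772,.1245],.06,.1,.2);print(np.percentile(q[:,2],[0,5,50,95,100]))
f=layer(im,[.4775,.1243],.055,.121,.139,.1315)[:,:2]; print('brim',circ(f[np.linalg.norm(f-[.4775,.1243],axis=1)>.042]))
b=im['bgr'];cv2.imwrite('pics/p8.png',cv2.resize(b[60:240,300:500],(600,540)))"
```

```text
t 10.75 pos [0.4769 0.1235 0.3233] q7 -15 gap 0.0621 F [-0.4 -0.1 -1.9]
row [ 9.766 -1.981  0.023] [ 0.017 -0.015  0.01 ]
[0.128365   0.12991032 0.14949964 0.18073726 0.1999879 ]
brim (array([0.4786, 0.1234]), np.float64(0.0453), 90)
```

View pics/p8.png

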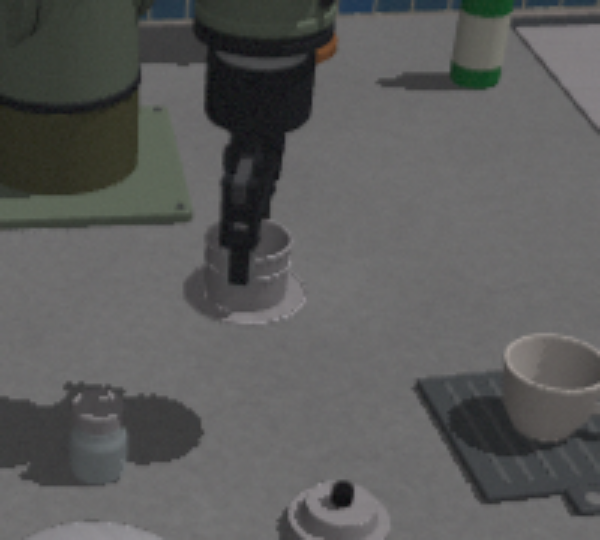

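Emit:
move_arm(series=[[0.8,-0.16,0,0,0,0,0.5],[2,-0.41,0,0,0,0,0.5],[3.6,-0.74,0,0,0,0,0.5],[5.2,-1.07,0,0,0,0,0.5],[6.8,-1.4,0,0,0,0,0.5],[8.3,-1.7,0,0,0,0,0.5],[9.3,-1.91,0.3,0,0,0,0.5],[9.73,-2,0.8,0,0,0,0.5],[9.73,-2,1.2,0,0,0,0.5],[9.73,-2,1.2,0,0,0,0.5],[9.73,-2,1.2,0,0,0,0.5]])

```text
time_s: 11.9
eef_pos: [0.505, 0.3686, 0.2921]
orientation: [[0.31, 0.951, -0.0], [0.951, -0.31, -0.001], [-0.001, 0.0, -1.0]]
contact_force: [0.2, 0.4, -0.5]
finger_gap: 0.0622
```

```bash
python3 -c "
from h import *
plan(.5045,.3703,.265,-18)
for n in('top','scene'):
    im=shot(n); g=np.array([.5035,.370])
    f=layer(im,g,.06,.092,.106,.1005)[:,:2]; f=f[np.linalg.norm(f-g,axis=1)>.040];print('brim',circ(f),f.min(0),f.max(0))
    cv2.imwrite('pics/'+n+'9.png',im['bgr'])
    c=layer(im,[.505,.372],.05,.06,.08,.07)[:,:2];print('cup',len(c),c.min(0),c.max(0)); 
"
```

```text
t 11.90 pos [0.505  0.3686 0.2921] q7 -38 gap 0.0622 F [ 0.2  0.4 -0.5]
row [ 0.06  -0.039  1.084] [ 0.     0.012 -0.016]
brim (array([0.504 , 0.3685]), np.float64(0.0437), 171) [0.45698846 0.32291001] [0.55064697 0.38924099]
cup 42 [0.46620165 0.33035161] [0.51415193 0.35575847]
brim (array([0.5059, 0.3682]), np.float64(0.0444), 130) [0.46189409 0.32108893] [0.55517678 0.41452353]
cup 172 [0.48026341 0.32736381] [0.55565686 0.41133217]
```

Emit:
move_arm(series=[[0.08,-0.07,0.2,0,0,0,0.5],[0.08,-0.07,0.5,0,0,0,0.5],[0.08,-0.07,0.75,0,0,0,0.5],[0.08,-0.07,0.92,0,0,0,0.5],[0.08,-0.07,1.02,0,0,0,0.5],[0.08,-0.07,1.08,0,0,0,0.5],[0.08,-0.07,1.11,0,0,0,0.5],[0.08,-0.07,1.11,0,0,0,0.5]])

```text
time_s: 12.8
eef_pos: [0.5036, 0.3724, 0.2646]
orientation: [[0.309, 0.951, 0.0], [0.951, -0.309, 0.0], [0.0, 0.0, -1.0]]
contact_force: [0.3, 0.2, -1.4]
finger_gap: 0.062
```

```bash
python3 -c "
from h import *
plan(.504,.371,.2638,-18)
im=shot('scene')
b=im['bgr'];cv2.imwrite('pics/p9.png',cv2.resize(b[90:250,390:560],(640,602))[:600])"
```

```text
t 12.80 pos [0.5036 0.3724 0.2646] q7 -37 gap 0.0620 F [ 0.3  0.2 -1.4]
row [-0.05   0.034  0.031] [ 0.002 -0.002  0.003]
```

View pics/p9.png

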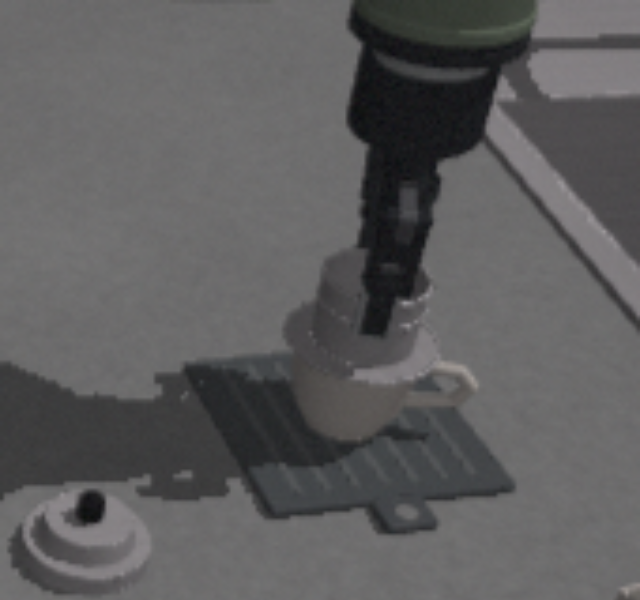

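The filter's foot is in the cup's mouth and the brim is almost on the rim (crop (360,350)). Lowering the last millimetre and checking the contact.

Emit:
move_arm(series=[[0,0,0.03,0,0,0,0.5],[0,0,0.06,0,0,0,0.5],[0,0,0.06,0,0,0,0.5]])

```text
time_s: 13.15
eef_pos: [0.5037, 0.3725, 0.2643]
orientation: [[0.309, 0.951, 0.001], [0.951, -0.309, 0.001], [0.001, 0.001, -1.0]]
contact_force: [-5.3, -2.9, 21.1]
finger_gap: 0.0621
```

Emit:
move_arm(series=[[0,0,-0.04,0,0,0,0.5],[0,0,-0.04,0,0,0,0.5],[0,0,-0.04,0,0,0,0.8],[0,0,-0.04,0,0,0,1],[0,0,-0.04,0,0,0,1],[0,0,-0.04,0,0,0,1],[0,0,-0.04,0,0,0,1],[0,0,-1,0,0,0,1],[0,0,-2.5,0,0,0,1],[0,0,-3.5,0,0,0,1],[0,0,-3.5,0,0,0,1],[0,0,-3.5,0,0,0,1]])

```text
time_s: 14.35
eef_pos: [0.5034, 0.3725, 0.3504]
orientation: [[0.309, 0.951, 0.0], [0.951, -0.309, 0.0], [0.0, -0.0, -1.0]]
contact_force: [0.2, -0.3, -0.3]
finger_gap: 0.0854
```

```bash
python3 -c "
from h import *
plan(.613,-.185,.35,-20)
for n in('top','scene'):
    im=shot(n); g=np.array([.505,.371])
    f=layer(im,g,.06,.066,.082,.0715)[:,:2]; f=f[np.linalg.norm(f-g,axis=1)>.042];print(n,'brim',circ(f),f.min(0),f.max(0))
    f=layer(im,g,.045,.113,.125,.119)[:,:2];print('mouth',circ(f),f.min(0),f.max(0))
    q=layer(im,g,.04,.108,.13); q=q[q[:,2]>.115]; print('ztop',np.percentile(q[:,2],[5,50,95]) , np.linalg.lstsq(np.c_[q[:,:2]-g,np.ones(len(q))],q[:,2],rcond=None)[0])
"
```

```text
t 14.35 pos [0.5034 0.3725 0.3504] q7 -40 gap 0.0854 F [ 0.2 -0.3 -0.3]
row [-1.9858e+01  1.1051e+01  9.0000e-03] [-0.    -0.003  0.405]
top brim (array([0.5041, 0.3733]), np.float64(0.0454), 140) [0.45767899 0.32754988] [0.55075003 0.41177109]
mouth (array([0.5032, 0.373 ]), np.float64(0.0312), 172) [0.47086167 0.34055148] [0.53565519 0.40653799]
ztop [0.11603308 0.12000699 0.12218065] [ 0.00235306 -0.01025722  0.1197001 ]
scene brim (array([0.5047, 0.3716]), np.float64(0.0454), 91) [0.45987853 0.32549145] [0.55086249 0.41987697]
mouth (array([0.5082, 0.3699]), np.float64(0.0314), 111) [0.47430732 0.33712816] [0.54650715 0.40385553]
ztop [0.11520919 0.11792992 0.12020762] [0.013437   0.00651258 0.11773099]
```

The filter sits level, its rim at 0.119 m and centred to about 1 mm. Now for the steel press.

Emit:
move_arm(series=[[-19.86,11.05,0,0,0,0,0.5],[-19.86,11.05,0,0,0,0,0.5],[-19.86,11.05,0,0,0,0,0.5],[-19.86,11.05,0,0,0,0,0.5],[-19.86,11.05,0,0,0,0,0.5],[-19.86,11.05,0,0,0,0,0.5],[-19.86,11.05,0,0,0,0,0.5],[-19.86,11.05,0,0,0,0,0.5],[-19.86,11.05,0,0,0,0,0.5],[-19.86,11.05,0,0,0,0,0.5],[-19.86,11.05,1,0,0,0,0.5],[-19.86,11.05,2,0,0,0,0.5]])

```text
time_s: 15.65
eef_pos: [0.6128, -0.1898, 0.3004]
orientation: [[0.312, 0.95, 0.002], [0.95, -0.312, -0.003], [-0.002, 0.003, -1.0]]
contact_force: [1.4, 1.1, -1.0]
finger_gap: 0.0427
```

```bash
python3 -c "
from h import *
plan(.613,-.185,.26,-18)
"
```

```text
t 15.65 pos [ 0.6128 -0.1898  0.3004] q7 9 gap 0.0427 F [ 1.4  1.1 -1. ]
row [ 0.189 -0.057  1.617] [ 0.032  0.022 -0.041]
```

Emit:
move_arm(series=[[0,0,1,0,0,0,0.5],[0,0,1.4,0,0,0,0.5],[0,0,1.4,0,0,0,0.5],[0,0,1.4,0,0,0,0.5]])

```text
time_s: 16.05
eef_pos: [0.6133, -0.1846, 0.2663]
orientation: [[0.308, 0.951, 0.001], [0.951, -0.308, -0.0], [0.0, 0.001, -1.0]]
contact_force: [0.8, -0.1, 0.8]
finger_gap: 0.0428
```

```bash
python3 -c "
from h import *
plan(.613,-.185,.212,-18)
im=shot('scene');p=layer(im,[.612,-.185],.03,.05,.065,.056)[:,:2]; print('stem top',p.mean(0),len(p))
b=im['bgr'];cv2.imwrite('pics/p10.png',cv2.resize(b[140:290,180:330],(600,600)))"
```

```text
t 16.05 pos [ 0.6133 -0.1846  0.2663] q7 10 gap 0.0428 F [ 0.8 -0.1  0.8]
row [-0.02  -0.008  2.172] [ 0.01  -0.     0.013]
stem top [ 0.61508059 -0.18608134] 18
```

View pics/p10.png

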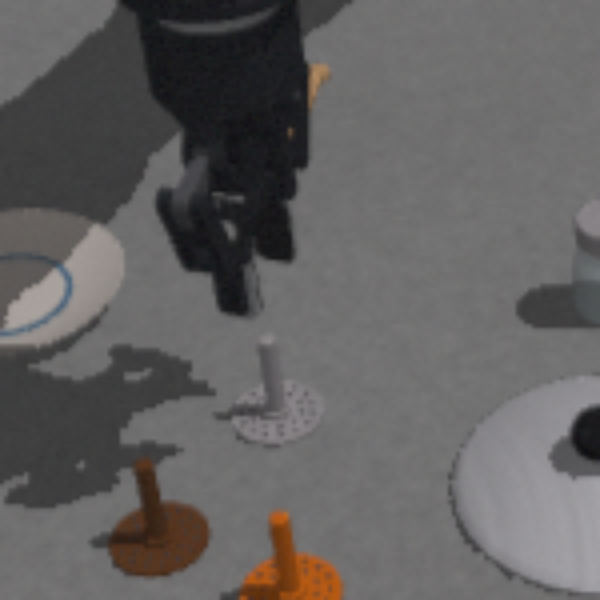

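The open fingers (tip midpoint at crop (259,262)) line up with the steel stem at (268,340), allowing for its lean in the view. Descending.

Emit:
move_arm(series=[[0,0,1,0,0,0,0.5],[0,0,1.8,0,0,0,0.5],[0,0,2.17,0,0,0,0.5],[0,0,2.17,0,0,0,0.3],[0,0,2.17,0,0,0,0],[0,0,2.17,0,0,0,0],[0,0,2.17,0,0,0,0],[0,0,2.17,0,0,0,0],[0,0,2.17,0,0,0,0]], newtons=40)

```text
time_s: 17.0
eef_pos: [0.6131, -0.1851, 0.212]
orientation: [[0.309, 0.951, 0.001], [0.951, -0.309, -0.0], [0.0, 0.001, -1.0]]
contact_force: [-2.0, 1.4, 7.6]
finger_gap: 0.0077
```

Emit:
move_arm(series=[[0,0,-0.3,0,0,0,0],[0,0,-1,0,0,0,0],[0,0,-2,0,0,0,0],[0,0,-3.5,0,0,0,0],[0,0,-5,0,0,0,0],[0,0,-6,0,0,0,0],[0,0,-6,0,0,0,0],[0,0,-6,0,0,0,0]])

```text
time_s: 17.8
eef_pos: [0.6129, -0.185, 0.3615]
orientation: [[0.309, 0.951, 0.0], [0.951, -0.309, -0.0], [-0.0, 0.0, -1.0]]
contact_force: [-0.1, 0.6, -0.8]
finger_gap: 0.0079
```

```bash
python3 -c "
from h import *
plan(.505,.371,.362,-18)
im=shot('scene');b=im['bgr']
q=layer(im,[.613,-.185],.04,.12,.19); print('low z',np.percentile(q[:,2],[0,2,10,50]),len(q))
q=layer(im,[.613,-.185],.045,.144,.16); print('disc',q.min(0),q.max(0),len(q))
cv2.imwrite('pics/p11.png',cv2.resize(b[80:230,180:330],(600,600)))"
```

```text
t 17.80 pos [ 0.6129 -0.185   0.3615] q7 8 gap 0.0079 F [-0.1  0.6 -0.8]
row [ 19.823 -10.97   -0.025] [0.005 0.    0.004]
low z [0.14771009 0.1500611  0.15087281 0.15245727] 344
disc [ 0.58769135 -0.21182482  0.14771009] [ 0.63898946 -0.16132056  0.15964987] 288
```

View pics/p11.png

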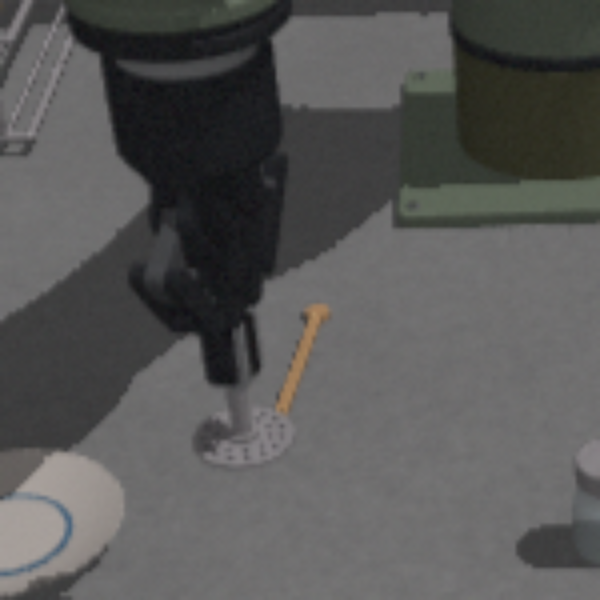

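Held with the stem upright and the disc at z≈0.15. Carrying it to the filter.

Emit:
move_arm(series=[[0.7,-0.39,0,0,0,0,0],[2,-1.11,0,0,0,0,0],[3.5,-1.94,0,0,0,0,0],[5,-2.77,0,0,0,0,0],[6.5,-3.6,0,0,0,0,0],[8,-4.43,0,0,0,0,0],[9.5,-5.26,0,0,0,0,0],[11,-6.1,0,0,0,0,0],[12.5,-6.93,0,0,0,0,0],[14,-7.76,0,0,0,0,0],[15.5,-8.59,0,0,0,0,0],[17,-9.42,0,0,0,0,0]])

```text
time_s: 19.05
eef_pos: [0.5194, 0.2936, 0.3602]
orientation: [[0.309, 0.951, -0.001], [0.951, -0.309, -0.001], [-0.001, -0.001, -1.0]]
contact_force: [0.2, 0.3, -0.7]
finger_gap: 0.0081
```

Emit:
move_arm(series=[[1.3,-0.72,0,0,0,0,0],[2.3,-1.27,0,0,0,0,0],[2.85,-1.58,0.2,0,0,0,0],[2.85,-1.58,0.4,0,0,0,0],[2.85,-1.58,0.4,0,0,0,0],[2.85,-1.58,0.4,0,0,0,0]])

```text
time_s: 19.65
eef_pos: [0.5053, 0.3704, 0.3509]
orientation: [[0.311, 0.951, -0.0], [0.951, -0.311, -0.001], [-0.001, 0.0, -1.0]]
contact_force: [-0.5, -0.7, -0.5]
finger_gap: 0.0078
```

```bash
python3 -c "
from h import *
plan(.5047,.372,.284,-18)
for n in('top','scene'):
    im=shot(n);b=im['bgr'];
    p=layer(im,[.505,.372],.04,.134,.148); print(n,len(p),p.min(0),p.max(0))
    p=layer(im,[.505,.372],.042,.134,.15,.142)[:,:2]; e=cv2.minEnclosingCircle(p.astype(np.float32)); print(e)
    if n=='scene': cv2.imwrite('pics/p12.png',cv2.resize(b[90:250,390:560],(640,602))[:600])
"
```

```text
t 19.65 pos [0.5053 0.3704 0.3509] q7 -40 gap 0.0078 F [-0.5 -0.7 -0.5]
row [ 0.057 -0.042  2.677] [ 0.002  0.012 -0.018]
top 389 [0.47962288 0.34385651 0.13754521] [0.52861721 0.39049321 0.14791006]
((0.504105269908905, 0.3689826428890228), 0.026009278371930122)
scene 223 [0.47880796 0.34225771 0.13642748] [0.53144456 0.39328256 0.14785204]
((0.5079946517944336, 0.3671434819698334), 0.027787581086158752)
```

View pics/p12.png

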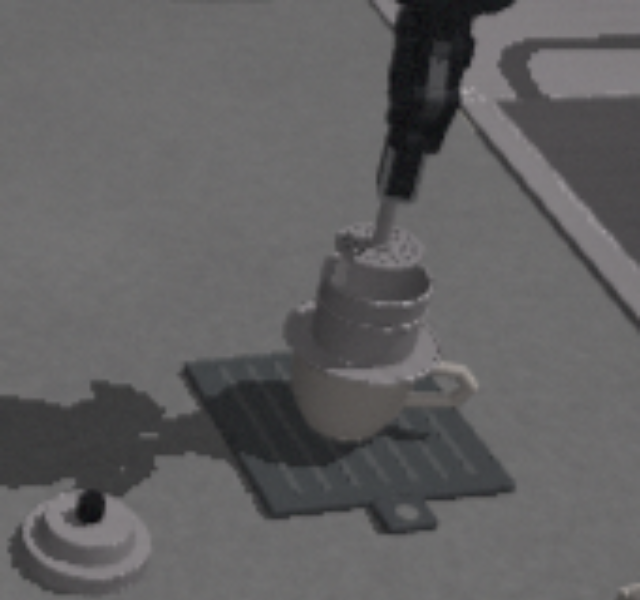

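The disc is above the mouth and offset about 3 mm in −y in both views, partly settling lag. Nudging +y and going in gently.

Emit:
move_arm(series=[[0.04,-0.03,0,0,0,0,0],[0.04,-0.03,0,0,0,0,0],[0.04,-0.03,0.3,0,0,0,0],[0.04,-0.03,0.55,0,0,0,0],[0.04,-0.03,0.8,0,0,0,0],[0.04,-0.03,1.0,0,0,0,0],[0.04,-0.03,1.2,0,0,0,0],[0.04,-0.03,1.2,0,0,0,0]])

```text
time_s: 20.55
eef_pos: [0.5041, 0.373, 0.3204]
orientation: [[0.309, 0.951, -0.001], [0.951, -0.309, -0.001], [-0.001, -0.001, -1.0]]
contact_force: [-0.0, -0.1, -0.1]
finger_gap: 0.0078
```

```bash
python3 -c "
from h import *
plan(.5048,.373,.284,-18)
for n in('top','scene'):
    im=shot(n); g=[.505,.371]
    f=layer(im,g,.045,.113,.125,.119)[:,:2];print('mouth',circ(f))
    f=layer(im,g,.05,.066,.082,.0715)[:,:2]; print('brim',circ(f[np.linalg.norm(f-g,axis=1)>.042]))
"
```

```text
t 20.55 pos [0.5041 0.373  0.3204] q7 -39 gap 0.0078 F [-0.  -0.1 -0.1]
row [0.01  0.026 1.456] [-0.006  0.01   0.003]
mouth (array([0.5033, 0.3738]), np.float64(0.0296), 190)
brim (array([0.5041, 0.3733]), np.float64(0.0454), 140)
mouth (array([0.5079, 0.37  ]), np.float64(0.031), 122)
brim (array([0.5047, 0.3716]), np.float64(0.0454), 91)
```

Inside the mouth with no force and the filter unmoved. Lowering to the floor.

Emit:
move_arm(series=[[0,0,0.3,0,0,0,0],[0,0,0.6,0,0,0,0],[0,0,0.9,0,0,0,0],[0,0,1.15,0,0,0,0],[0,0,1.3,0,0,0,0],[0,0,1.38,0,0,0,0],[0,0,1.42,0,0,0,0],[0,0,1.42,0,0,0,0]])

```text
time_s: 21.45
eef_pos: [0.5043, 0.373, 0.2857]
orientation: [[0.309, 0.951, 0.0], [0.951, -0.309, -0.0], [-0.0, 0.0, -1.0]]
contact_force: [-0.3, 0.6, -0.7]
finger_gap: 0.0075
```

```bash
python3 -c "
from h import *
plan(.5048,.373,.284,-18)"
```

```text
t 21.45 pos [0.5043 0.373  0.2857] q7 -38 gap 0.0075 F [-0.3  0.6 -0.7]
row [0.007 0.021 0.067] [0.001 0.    0.003]
```

Emit:
move_arm(series=[[0,0,0.03,0,0,0,0],[0,0,0.06,0,0,0,0],[0,0,0.08,0,0,0,0],[0,0,0.08,0,0,0,0]])

```text
time_s: 21.85
eef_pos: [0.5043, 0.3731, 0.2844]
orientation: [[0.309, 0.951, 0.001], [0.951, -0.309, 0.001], [0.001, 0.001, -1.0]]
contact_force: [-2.3, 0.0, 9.5]
finger_gap: 0.0081
```

Floor contact at 9.5 N and the expected height. Opening slightly and withdrawing straight up.

Emit:
move_arm(series=[[0,0,0,0,0,0,0.1],[0,0,0,0,0,0,0.25],[0,0,0,0,0,0,0.25],[0,0,0,0,0,0,0.25],[0,0,-0.3,0,0,0,0.25],[0,0,-0.8,0,0,0,0.25],[0,0,-1.6,0,0,0,0.25],[0,0,-2.6,0,0,0,0.25],[0,0,-3.4,0,0,0,0.5],[0,0,-3.4,0,0,0,0.5],[0,0,-3.4,0,0,0,0.5]])

```text
time_s: 22.95
eef_pos: [0.5042, 0.373, 0.3694]
orientation: [[0.309, 0.951, 0.001], [0.951, -0.309, 0.001], [0.001, 0.0, -1.0]]
contact_force: [-0.3, 0.7, 0.4]
finger_gap: 0.0426
```

```bash
python3 -c "
from h import *
plan(.6145,.181,.33,-18)
a=shot('top');s=shot('scene')
for im in(a,s):
    g=[.505,.371]
    f=layer(im,g,.045,.113,.124,.119)[:,:2];print('mouth',circ(f))
    f=layer(im,g,.02,.122,.14,.128); print('stem',f.mean(0),len(f), layer(im,g,.02,.122,.14)[:,2].max())
    f=layer(im,g,.055,.066,.082,.0715)[:,:2]; print('brim',circ(f[np.linalg.norm(f-g,axis=1)>.042]))
b=s['bgr'];cv2.imwrite('pics/p13.png',cv2.resize(b[90:250,390:560],(640,602))[:600])"
```

```text
t 22.95 pos [0.5042 0.373  0.3694] q7 -40 gap 0.0426 F [-0.3  0.7  0.4]
row [-5.942  6.567  1.576] [ 0.006 -0.009  0.004]
mouth (array([0.5032, 0.3731]), np.float64(0.0311), 173)
stem [0.50298637 0.37079742 0.128     ] 24 0.13236181739039904
brim (array([0.5042, 0.3733]), np.float64(0.0453), 141)
mouth (array([0.5078, 0.3703]), np.float64(0.0309), 118)
stem [0.5100271  0.36849523 0.128     ] 17 0.12901089064981563
brim (array([0.5047, 0.3716]), np.float64(0.0454), 91)
```

View pics/p13.png

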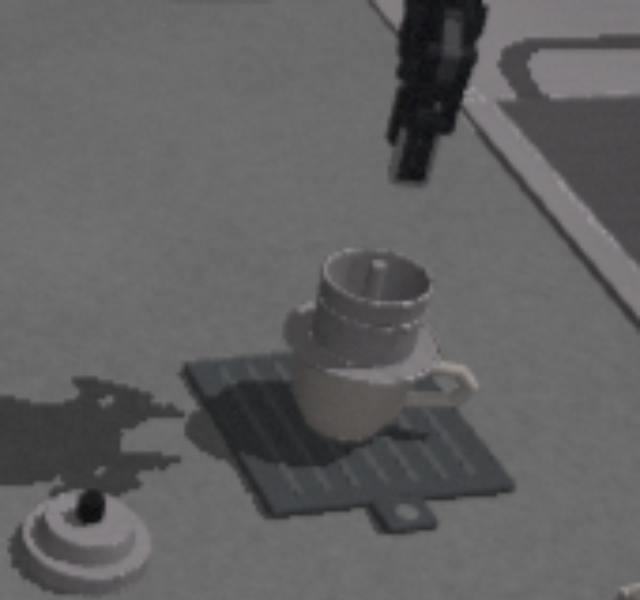

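The press is in the filter with its stem up (crop (377,275)), its top at about 0.129 m as expected, and the filter has not moved. Now the lid.

Emit:
move_arm(series=[[-2,2.19,0,0,0,0,0.5],[-3.5,3.83,0,0,0,0,0.5],[-5,5.47,0,0,0,0,0.5],[-5.97,6.53,0.5,0,0,0,0.5],[-5.97,6.53,2,0,0,0,0.5],[-5.97,6.53,3.5,0,0,0,0.5],[-5.97,6.53,4.4,0,0,0,0.5],[-5.97,6.53,4.4,0,0,0,0.5],[-5.97,6.53,4.4,0,0,0,0.5],[-5.97,6.53,4.4,0,0,0,0.5]])

```text
time_s: 24.05
eef_pos: [0.6137, 0.1808, 0.2601]
orientation: [[0.308, 0.951, 0.002], [0.951, -0.308, 0.0], [0.001, 0.002, -1.0]]
contact_force: [-0.6, 0.3, 0.3]
finger_gap: 0.0423
```

```bash
python3 -c "
from h import *
plan(.6135,.1808,.205,-18)"
```

```text
t 24.05 pos [0.6137 0.1808 0.2601] q7 -20 gap 0.0423 F [-0.6  0.3  0.3]
row [-0.004 -0.011  2.205] [ 0.018 -0.009  0.007]
```

Emit:
move_arm(series=[[0,0,1,0,0,0,0.5],[0,0,1.8,0,0,0,0.5],[0,0,2.2,0,0,0,0.5],[0,0,2.2,0,0,0,0.35],[0,0,2.2,0,0,0,0.1],[0,0,2.2,0,0,0,0],[0,0,2.2,0,0,0,0],[0,0,2.2,0,0,0,0],[0,0,2.2,0,0,0,0]])

```text
time_s: 24.95
eef_pos: [0.6138, 0.1807, 0.2049]
orientation: [[0.309, 0.951, 0.002], [0.951, -0.309, 0.0], [0.001, 0.001, -1.0]]
contact_force: [-0.4, -0.6, 8.2]
finger_gap: 0.0138
```

Emit:
move_arm(series=[[0,0,-0.3,0,0,0,0],[0,0,-1,0,0,0,0],[0,0,-2,0,0,0,0],[0,0,-3.5,0,0,0,0],[0,0,-5,0,0,0,0],[0,0,-6,0,0,0,0],[0,0,-6,0,0,0,0],[0,0,-6,0,0,0,0]])

```text
time_s: 25.75
eef_pos: [0.6133, 0.1807, 0.3541]
orientation: [[0.309, 0.951, 0.001], [0.951, -0.309, 0.0], [0.0, 0.0, -1.0]]
contact_force: [0.2, -0.5, -1.6]
finger_gap: 0.0135
```

```bash
python3 -c "
from h import *
plan(.5045,.372,.36,-18)
for n in('top','scene'):
    im=shot(n); q=layer(im,[.6135,.181],.05,.14,.185)
    print(n,len(q),q.min(0),q.max(0))
    f=layer(im,[.6135,.181],.05,.170,.183,.1775)[:,:2]; print('crown ext',len(f),f.min(0),f.max(0))
    f=layer(im,[.6135,.181],.05,.155,.167,.1615)[:,:2]; print('step',cv2.minEnclosingCircle(f.astype(np.float32)))
"
```

```text
t 25.75 pos [0.6133 0.1807 0.3541] q7 -22 gap 0.0135 F [ 0.2 -0.5 -1.6]
row [ 5.936 -6.501 -0.235] [ 0.004 -0.005  0.003]
top 636 [0.57503943 0.14425724 0.14900928] [0.64932113 0.20377435 0.18439967]
crown ext 252 [0.58448835 0.1550774 ] [0.63671325 0.19223317]
step ((0.6122575402259827, 0.18040809035301208), 0.03824906423687935)
scene 784 [0.5812302  0.14278108 0.14645298] [0.65390952 0.21744764 0.18441736]
crown ext 273 [0.59392041 0.15123761] [0.6516714  0.20500014]
step ((0.6187151670455933, 0.17854729294776917), 0.04161931201815605)
```

Emit:
move_arm(series=[[0.6,-0.66,-0.3,0,0,0,0],[1.5,-1.64,-0.4,0,0,0,0],[2.6,-2.85,-0.4,0,0,0,0],[3.7,-4.06,-0.4,0,0,0,0],[4.7,-5.15,-0.4,0,0,0,0],[5.5,-6.03,-0.4,0,0,0,0],[5.93,-6.5,-0.4,0,0,0,0],[5.93,-6.5,-0.2,0,0,0,0],[5.93,-6.5,0,0,0,0,0],[5.93,-6.5,0.2,0,0,0,0],[5.93,-6.5,0.2,0,0,0,0],[5.93,-6.5,0.2,0,0,0,0]])

```text
time_s: 27.05
eef_pos: [0.5051, 0.3712, 0.3485]
orientation: [[0.31, 0.951, -0.0], [0.951, -0.31, -0.0], [-0.0, -0.0, -1.0]]
contact_force: [-0.7, -0.2, -0.2]
finger_gap: 0.0139
```

```bash
python3 -c "
from h import *
plan(.505,.372,.312,-18)
for n in('top','scene'):
    im=shot(n); g=[.505,.371]
    f=layer(im,g,.05,.15,.164,.1565)[:,:2]; print(n,'step',cv2.minEnclosingCircle(f.astype(np.float32)),f.min(0),f.max(0))
    f=layer(im,g,.05,.165,.178,.1725)[:,:2]; print('crown',cv2.minEnclosingCircle(f.astype(np.float32)),f.min(0),f.max(0))
    f=layer(im,g,.055,.066,.082,.0715)[:,:2]; print('brim',circ(f[np.linalg.norm(f-g,axis=1)>.042]))
b=im['bgr'];cv2.imwrite('pics/p14.png',cv2.resize(b[90:250,390:560],(640,602))[:600])
"
```

```text
t 27.05 pos [0.5051 0.3712 0.3485] q7 -40 gap 0.0139 F [-0.7 -0.2 -0.2]
row [ 0.03  -0.012  1.462] [-0.     0.005 -0.008]
top step ((0.5046826601028442, 0.3712165355682373), 0.03969286009669304) [0.46695429 0.33270797] [0.54089383 0.40965418]
crown ((0.5042051672935486, 0.36960387229919434), 0.028396649286150932) [0.47765447 0.34159742] [0.53055002 0.39727019]
brim (array([0.5041, 0.3731]), np.float64(0.0453), 125)
scene step ((0.5115636587142944, 0.3683086633682251), 0.04191567003726959) [0.47304314 0.33032601] [0.55264085 0.40861559]
crown ((0.5145478248596191, 0.3676583468914032), 0.031244425103068352) [0.48364985 0.33952511] [0.54481397 0.39520298]
brim (array([0.5047, 0.3716]), np.float64(0.0454), 91)
```

View pics/p14.png

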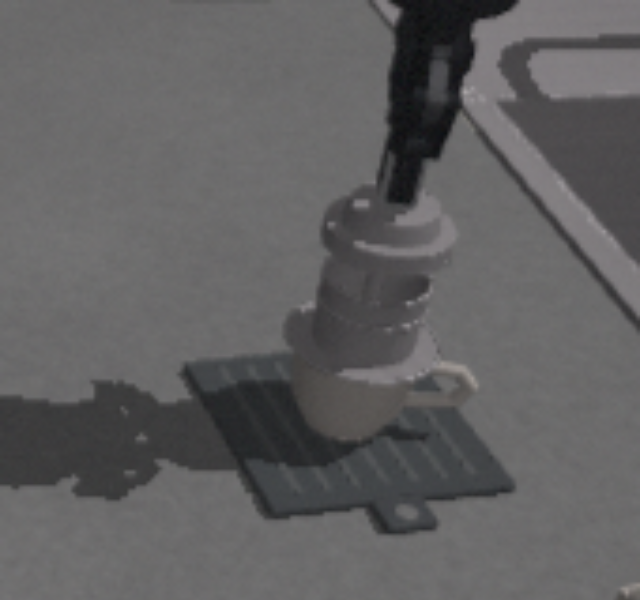

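The lid is right above the filter, within about 2 mm. A small nudge, then lowering gently.

Emit:
move_arm(series=[[0.03,-0.04,0,0,0,0,0],[0.03,-0.04,0.25,0,0,0,0],[0.03,-0.04,0.5,0,0,0,0],[0.03,-0.04,0.7,0,0,0,0],[0.03,-0.04,0.85,0,0,0,0],[0.03,-0.04,1,0,0,0,0],[0.03,-0.04,1.1,0,0,0,0],[0.03,-0.04,1.2,0,0,0,0],[0.03,-0.04,1.2,0,0,0,0]])

```text
time_s: 28.05
eef_pos: [0.5039, 0.3728, 0.3184]
orientation: [[0.309, 0.951, -0.0], [0.951, -0.309, -0.0], [-0.0, -0.0, -1.0]]
contact_force: [-0.3, 0.4, -0.1]
finger_gap: 0.0141
```

Emit:
move_arm(series=[[0,0,0.08,0,0,0,0],[0,0,0.15,0,0,0,0],[0,0,0.2,0,0,0,0],[0,0,0.24,0,0,0,0],[0,0,0.26,0,0,0,0],[0,0,0.26,0,0,0,0]])

```text
time_s: 28.65
eef_pos: [0.504, 0.3729, 0.3125]
orientation: [[0.309, 0.951, 0.0], [0.951, -0.309, 0.0], [0.0, 0.0, -1.0]]
contact_force: [-0.5, -0.4, 4.4]
finger_gap: 0.014
```

Seated: 4.4 N at 0.3125 m, against an expected 0.312. Releasing, going up and clear.

Emit:
move_arm(series=[[0,0,0.01,0,0,0,0],[0,0,0,0,0,0,0.15],[0,0,0,0,0,0,0.45],[0,0,0,0,0,0,0.45],[0,0,0,0,0,0,0.45],[0,0,-0.4,0,0,0,0.45],[0,0,-1.2,0,0,0,0.45],[0,0,-2.4,0,0,0,0.45],[0,0,-3.6,0,0,0,0.45],[-1,0,-3.6,0,0,0,0.45],[-3,0,-3.6,0,0,0,0.45],[-5,0,-3.6,0,0,0,0.45]])

```text
time_s: 29.85
eef_pos: [0.4643, 0.2526, 0.4027]
orientation: [[0.308, 0.951, 0.001], [0.951, -0.308, -0.0], [0.0, 0.001, -1.0]]
contact_force: [2.8, -1.6, -0.8]
finger_gap: 0.0385
```

Emit:
move_arm(series=[[-2,0,0,0,0,0,0.45],[-3,0,0,0,0,0,0.45],[-3,0,0,0,0,0,0.45],[-3,0,0,0,0,0,0.45]])

```text
time_s: 30.25
eef_pos: [0.4424, 0.1826, 0.4028]
orientation: [[0.309, 0.951, 0.001], [0.951, -0.309, 0.001], [0.001, 0.001, -1.0]]
contact_force: [0.3, 0.8, -0.1]
finger_gap: 0.0386
```

```bash
python3 -c "
from h import *
o=bot.get_obs();print(o['time_s'],o['eef_pos'],o['contact_force'])
ims={n:shot(n) for n in('top','scene')}
for n,im in ims.items():
    g=[.505,.371]
    f=layer(im,g,.05,.112,.1245,.1195)[:,:2]; print(n,'step',cv2.minEnclosingCircle(f.astype(np.float32)))
    q=layer(im,g,.05,.130,.139); print('crown',q[:,2].mean(),np.linalg.lstsq(np.c_[q[:,:2]-g,np.ones(len(q))],q[:,2],rcond=None)[0], 'top',layer(im,g,.05,.13,.17)[:,2].max())
    f=layer(im,g,.055,.066,.082,.0715)[:,:2]; print('brim',circ(f[np.linalg.norm(f-g,axis=1)>.042]))
    for k,c,r,lo,hi,zp in(('jar',[.528,.007],.04,.055,.075,.065),('saucer',[.498,-.359],.09,.006,.022,.016),('pan',[.677,-.006],.1,.006,.03,.01)):
        f=layer(im,c,r,lo,hi,zp)[:,:2]; print(k,cv2.minEnclosingCircle(f.astype(np.float32)))
    d=np.load(n+'0.npz')['bgr']; h=cv2.inRange(cv2.cvtColor(im['bgr'],cv2.COLOR_BGR2HSV),(8,90,90),(22,255,255)); h0=cv2.inRange(cv2.cvtColor(d,cv2.COLOR_BGR2HSV),(8,90,90),(22,255,255))
    st=np.s_[230:320,395:420] if n=='top' else np.s_[150:200,240:270]
    print('stick',[np.mean(np.nonzero(x[st]),1).round(1) for x in(h0,h)])
a=ims['top']['bgr'];b=ims['scene']['bgr']
cv2.imwrite('pics/p15.png',np.vstack([cv2.resize(b[100:320,130:560],(600,307)),cv2.resize(a[70:330,60:560],(560,291)).copy().__class__ and cv2.copyMakeBorder(cv2.resize(a[70:330,60:560],(560,291)),0,0,0,40,0)]))"
```

```text
30.25 [0.44236218 0.18264918 0.40281493] [ 0.34046377  0.83542027 -0.0892886 ]Traceback (most recent call last):
  File "<string>", line 7, in <module>
    f=layer(im,g,.05,.112,.1245,.1195)[:,:2]; print(n,'step',cv2.minEnclosingCircle(f.astype(np.float32)))
      ~~~~~~~~~~~~~~~~~~~~~~~~~~~~~~~~^^^^^^
IndexError: too many indices for array: array is 1-dimensional, but 2 were indexed
```

The arm blocks the top view; moving back to the start position to look.

Emit:
move_arm(series=[[10.46,-12.07,0,0,0,-16.74,0.45],[10.46,-12.07,0,0,0,-16.74,0.45],[10.46,-12.07,0,0,0,-16.74,0.45],[10.46,-12.07,0,0,0,-16.74,0.45],[10.46,-12.07,0,0,0,-16.74,0.45],[10.46,-12.07,0,0,0,-16.74,0.45],[10.46,-12.07,0,0,0,-16.74,0.45],[10.46,-12.07,0,0,0,-16.74,0.45],[10.46,-12.07,0,0,0,-16.74,0.45],[10.46,-12.07,0,0,0,-16.74,0.45],[10.46,-12.07,0,0,0,-16.74,0.45],[10.46,-12.07,0,0,0,-16.74,0.45]])

```text
time_s: 31.55
eef_pos: [0.2357, 0.5248, 0.402]
orientation: [[-0.91, 0.414, -0.0], [0.414, 0.91, -0.0], [0.0, -0.0, -1.0]]
contact_force: [-0.0, 0.1, 0.1]
finger_gap: 0.0386
```

```bash
python3 -c "
from h import *
o=bot.get_obs();print(o['time_s'],o['eef_pos'],o['contact_force'])
ims={n:shot(n) for n in('top','scene')}
a=ims['top']['bgr'];b=ims['scene']['bgr']
cv2.imwrite('pics/p15.png',np.vstack([cv2.resize(b[100:320,130:560],(560,287)),cv2.resize(a[70:330,60:560],(560,291))]))
def E(f): return None if len(f)<5 else cv2.minEnclosingCircle(f[:,:2].astype(np.float32))
for n,im in ims.items():
    g=[.505,.371]
    print(n,'step',E(layer(im,g,.05,.112,.1245,.1195)))
    q=layer(im,g,.05,.130,.139); print('crown',q[:,2].mean(),np.linalg.lstsq(np.c_[q[:,:2]-g,np.ones(len(q))],q[:,2],rcond=None)[0], 'top',layer(im,g,.05,.13,.17)[:,2].max())
    f=layer(im,g,.055,.066,.082,.0715)[:,:2]; print('brim',circ(f[np.linalg.norm(f-g,axis=1)>.042]))
    d=cv2.absdiff(np.load(n+'0.npz')['bgr'],im['bgr']).max(2)>40
    k,l,s,c=cv2.connectedComponentsWithStats(d.astype(np.uint8))
    print('changed',[(c[i].round(),s[i,4]) for i in range(1,k) if s[i,4]>15])"
```

```text
31.55 [0.23573504 0.52475697 0.40200771] [-0.03177672  0.11168095  0.14650208]
top step ((0.5040403008460999, 0.3732888102531433), 0.0399274006485939)
crown 0.1359036971647525 [0.00761497 0.02018427 0.13590793] top 0.1549052307102417
brim (array([0.5042, 0.3733]), np.float64(0.0454), 124)
changed [(array([252., 165.]), np.int32(270)), (array([240., 167.]), np.int32(20)), (array([237., 172.]), np.int32(20)), (array([144., 206.]), np.int32(1087)), (array([184., 209.]), np.int32(846)), (array([376., 207.]), np.int32(546)), (array([205., 208.]), np.int32(184)), (array([370., 207.]), np.int32(151)), (array([290., 219.]), np.int32(163)), (array([259., 216.]), np.int32(158)), (array([275., 217.]), np.int32(147)), (array([269., 232.]), np.int32(16)), (array([151., 322.]), np.int32(239)), (array([355., 335.]), np.int32(543)), (array([164., 313.]), np.int32(30)), (array([  3., 353.]), np.int32(101)), (array([246., 358.]), np.int32(80)), (array([ 24., 371.]), np.int32(520)), (array([284., 364.]), np.int32(65)), (array([412., 378.]), np.int32(52)), (array([311., 378.]), np.int32(89)), (array([  
[... 444 characters left out ...]
y([551.,  54.]), np.int32(64)), (array([532.,  69.]), np.int32(32)), (array([281., 145.]), np.int32(68)), (array([468., 152.]), np.int32(29)), (array([492., 154.]), np.int32(60)), (array([480., 160.]), np.int32(19)), (array([475., 167.]), np.int32(20)), (array([476., 177.]), np.int32(61)), (array([270., 187.]), np.int32(17)), (array([494., 189.]), np.int32(73)), (array([366., 195.]), np.int32(21)), (array([308., 197.]), np.int32(19)), (array([362., 205.]), np.int32(117)), (array([443., 206.]), np.int32(100)), (array([268., 212.]), np.int32(334)), (array([298., 214.]), np.int32(30)), (array([413., 225.]), np.int32(59)), (array([401., 231.]), np.int32(22)), (array([398., 240.]), np.int32(75))]
```

View pics/p15.png

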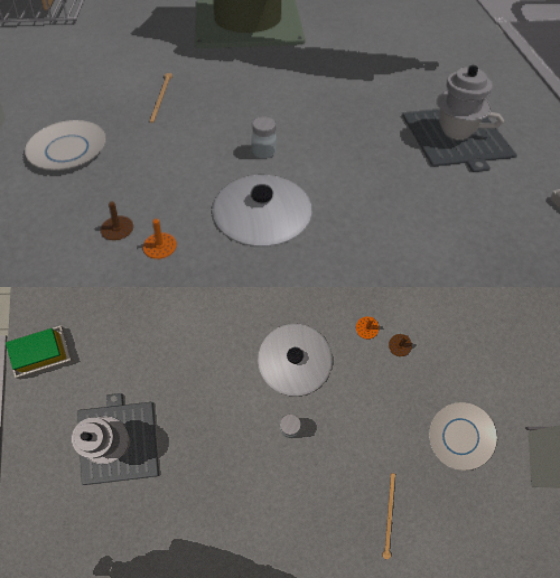

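The picture shows the full stack on the pot holder (scene crop (465,105), top crop (100,435)). Jar, saucer, saucepan lid, stick and both look-alikes are where they were. Handing in.

```bash
python3 -c "
from cell import bot
print(bot.sign_off())"
```

```text
the job is handed in; nothing more can be done
None
```

The drip coffee maker is built on the pot holder and handed in at about 31.6 s of the 136 s: cup, filter, steel press, then lid. Each piece was released at rest before I fetched the next, and the highest contact reading I saw was about 21 N, as the filter met the cup.

- **Final checks:** the cup was centred to about 1 mm when released. The brim sits on its rim, and the crown height of 0.134–0.136 m matches the expected 0.135 m for a seated lid. The lid's step is concentric with the brim in the top view.
- **Left alone:** the before-and-after image comparison showed changes only at the four moved pieces, the arm and shadows, so the saucepan lid, saucer, sugar jar, stick and both look-alikes stayed put.
- **Disagreements:** the two cameras differ by 3–5 mm in x, so I placed pieces by differences within each view. The scene view puts the lid's step about 7 mm further in x than the brim, probably because that view also picks up the lid's side. The knob top read about 3 mm high (0.154 against 0.151 m), probably noise since I took the single highest point. Neither agreed with a tilted lid: the seating contact came at the expected height.

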